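Fetch the sugar pot from behind the kitchen canisters

ROBOT

A 7-joint arm with a two-finger parallel gripper is mounted at the origin on the work surface. World frame = base frame: x ahead of the robot, y to its left, z up, the work surface at z = 0. Lengths are in m, angles in rad, forces in N, time in s.
With the tool pointing down it reaches from about 0.4 to 0.85 m from the base axis. Payload 10.4 kg.
Tool frame: the origin (TCP) lies at the centre of the arm's flange, where the gripper is bolted on; the fingertips stand 182 mm ahead of it and the grasp point (between the pads) lies 164 mm ahead of it; z points along the fingers, y is the line along which they close (so a half turn about z gives the same grasp; the last joint's range is limited). The gripper opens to 87 mm and grips with 3 to 60 N. Pads are 19 mm wide; open, the fingers measure 117 mm over their backs; the gripper's body (75 mm by 190 mm) begins 51 mm behind the grasp point.
Start: joints at [1.098, 0.332, -0.065, 1.46, 0.022, 1.35, -0.088], TCP at [0.272, -0.563, 0.405] pointing down, gripper open.
Joint ranges: [-2.6, 2.6], [-0.5, 2.12], [-1.47, 1.34], [0.16, 2.42], [-1.27, 4.41], [0.06, 2.06], [-2.6, 2.6]. Speed limits (rad/s): [2.22, 2.22, 2.79, 2.79, 3.14, 3.14, 3.14].

INTERFACE

Orientations are given as [roll, pitch, yaw] about the fixed x, y, z axes, in that order (R = Rz(yaw) Ry(pitch) Rx(roll)).
In Python, from station import r, grab_frame, get_calibration, hand_in gives the robot as it stands.
- The arm moves only by the tool step_arm, never from a script. Its argument "motion" is a list of rows, each a list of 7 numbers: the closure, from 0 (fully open) to 1 (shut), then the shift along the world's x, y, z each as a share of 300 mm, from -1 to 1, then the turn, a rotation vector about the world's x, y, z each as a share of pi/2 rad, from -1 to 1. A call has 1 to 10 rows; each row shifts and turns the commanded pose from where the row before left it; what a row does not reach is not made up. A row lasts 1/10 s, in which the tool goes at most 50 mm and 8.59 degrees, less where a joint would pass 70% of its speed; a pose out of reach is approached as far as the arm can. A call with a number of a shift or a turn outside -1 to 1 is refused whole. A call with a gripper value outside its range is refused whole. The fingers move at their own pace and stop on an object; "squeeze" is the grip in N (left out, the last holds). Time passes only in rows, so rows that do not move let the fingers close. It gives the time, the measured TCP pose, the force, the opening and the grip force at its end, in the units of the state.
- r.observe(): the state, without advancing time (a new reading comes with each control period).
- grab_frame(name): name is "scene" or "side" or "wrist"; returns the picture (400x640x3 uint8, red, green, blue); there is no depth.
- get_calibration(name): a dict with "K" (3x3 intrinsics, pixels), "distortion" ([k1, k2, p1, p2, k3] as OpenCV has them; the pictures are not rectified), "rvec" (rotation vector, rad) and "tvec" (3), from world to camera coordinates, as OpenCV has them. Camera axes: x right, y down, z forward; pixel columns grow to the right and rows downward; lengths in m; the calibration is good to about 2 mm. A picture is of the moment at which its call begins: read the wrist's pose just before it. get_calibration takes no time and is no camera call; for the wrist camera it gives the pose at the moment of the call.
- hand_in(): hands the job in; it is judged then, once.
The state is a dict: "time_s": time; "q": joint angles; "joint_vel": joint speeds; "joint_efforts": joint torques, N m; "position": TCP position; "ee_rot": TCP orientation; "force": force on the tool from outside, world axes, zero at the start; "torque": the same for the moment, N m; "gripper_width": finger opening in m; "grip_force": force on a finger pad.
Only numpy, scipy, OpenCV 4.12 (cv2) and the standard library are available. Lean on these libraries where they do the work, as an engineer would, in place of code of your own. Each camera call takes 0.05 s, during which the arm holds its last target. There are 200 camera calls.

TASK

The little sugar pot stands on the wooden stand behind the three tall storage canisters. Clear all three canisters onto the wooden side tray, standing upright, and once they are all there set the sugar pot on the middle of the round cork mat; then put each canister back upright on the very spot where it stood at the start. Leave the salt shaker and the ramekin where they are.

Things in the scene. Friction and masses are not known exactly. Their poses are not given: they have to be found in the camera images.
- canister: The tallest storage canister: round, white ceramic with a flat steel lid, 54 mm diameter (lid 55), 125 mm tall, closed, about 0.4 kg. Stands in the front row (robot's side) of the stand. Origin: centre of its underside; z up.
- caddy: The square storage canister: white ceramic with a flat steel lid, 52 x 52 mm (lid 53 x 53), 110 mm tall, closed, about 0.4 kg. Stands in the front row. Origin: centre of its underside; x and y square to its flat sides, z up.
- jar: The shortest storage canister: round, white ceramic with a flat wooden lid, 60 mm diameter, 96 mm tall, closed, about 0.3 kg. Stands in the front row. Origin: centre of its underside; z up.
- pot: The sugar pot to fetch: low round white pot, 48 mm diameter, 37 mm tall to the top of its steel lid, with a small central steel knob (14 mm diameter) up to 47 mm. One closed piece, about 0.15 kg. Stands in the back row of the stand, about 66 mm behind the front row. Origin: centre of its underside; z up.
- stand: Fixed low wooden stand, 190 mm (x) by 280 mm (y), flat top 22 mm above its origin, no rim. Front row of three canisters about 36 mm to its -x side and back row (pot, shaker, ramekin, in any order) about 30 mm to its +x side; places in a row about 86 mm apart along y. Origin: centre of its underside on the counter; x points away from the robot, y along the rows.
- tray: Fixed pale wooden side tray, empty, on the left or the right of the stand: 310 mm (x) by 140 mm (y) outside, rim 6 mm thick and 14 mm high, inner floor 6 mm above its origin. Origin: centre of its underside; x along its length, z up.
- mat: Fixed round cork mat, 100 mm diameter, 6 mm thick, on the other side of the stand from the tray. Origin: centre of its underside.
- shaker: Bystander: small steel salt shaker, waisted, 34 mm diameter at the foot, 45 mm tall, in the back row of the stand. Origin: centre of its underside.
- ramekin: Bystander: small open white ramekin without lid, 48 mm diameter, 34 mm tall, in the back row of the stand. Origin: centre of its underside.

How it is judged:
On the way, in this order (a step that is already met when the one before it is completed fails the run):
1. all three storage canisters stand upright and released on the side tray (x of canister in the frame of tray between -0.15 and 0.15 m and y of canister in the frame of tray between -0.065 and 0.065 m and z of each of canister, caddy, jar in the frame of tray below 0.012 m and angle between each of canister, caddy, jar's own z axis and vertical below 0.1 rad and linear speed of each of canister, caddy, jar below 0.03 m/s and contact force between the fingers and canister below 0.5 N and x of caddy in the frame of tray between -0.15 and 0.15 m and y of caddy in the frame of tray between -0.065 and 0.065 m and contact force between the fingers and caddy below 0.5 N and x of jar in the frame of tray between -0.15 and 0.15 m and y of jar in the frame of tray between -0.065 and 0.065 m and contact force between the fingers and jar below 0.5 N), for 0.2 s.
2. the sugar pot stands released on the middle of the cork mat while the three canisters are on the tray (all of step 1 and horizontal distance between pot and mat below 0.015 m and z of pot in the frame of mat below 0.012 m and angle between pot's own z axis and vertical below 0.1 rad and linear speed of pot below 0.03 m/s and contact force between the fingers and pot below 0.5 N), for 0.2 s.
At the end, for the whole second after the job is handed in: The sugar pot stands upright on the cork mat within 15 mm of its middle, and each of the three canisters stands upright within 15 mm of where it stood at the start, all released and at rest (horizontal distance between pot and mat below 0.015 m and z of pot in the frame of mat below 0.012 m and angle between each of pot, canister, caddy, jar's own z axis and vertical below 0.1 rad and linear speed of each of pot, canister, caddy, jar below 0.03 m/s and contact force between the fingers and pot below 0.5 N and distance of each of canister, caddy, jar from where it was at the start of the episode below 0.015 m); the robot touches nothing.
It fails at once if the salt shaker is moved by more than 20 mm (distance of shaker from where it was at the start of the episode above 0.02 m).
It fails at once if the ramekin is moved by more than 20 mm (distance of ramekin from where it was at the start of the episode above 0.02 m).
It fails at once if a canister or the pot is tipped over (angle between any of canister, caddy, jar, pot's own z axis and vertical above 0.6 rad).
It also fails if it takes over 128 s, if anything falls off the work surface, if the arm or the gripper's body presses on something with over 40 N, if the wrist force passes 120 N, or if a joint passes its speed limit or range.

## Working session

There is one attempt and no reset: what is moved stays moved. The work goes in short steps, Python scripts to look and compute and a tool call to move; the robot and the scene stay as the last step left them, time stands still between calls to the robot, and variables do not carry over. Pictures are saved under pics/ and viewed, at most 14 in all, crops included, and the job is handed in when it is done.

Besides the shell and the picture viewer there is one more tool, called by a JSON object that holds its "op" and its "data", one argument or row to a line. step_arm: Moves the arm, as the interface text tells. Its arguments: {"type":"object","properties":{"motion":{"type":"array","items":{"type":"array","items":{"type":"number"}}},"squeeze":{"type":"number"}},"required":["motion"]}

```bash
mkdir -p pics; ls
python3 - <<'E'
from station import r, grab_frame, get_calibration
import cv2,numpy as np
s=r.observe();print({k:np.round(s[k],3) for k in s})
for n in("scene","side"):
    cv2.imwrite(f"pics/{n}0.png",grab_frame(n)[:,:,::-1])
    c=get_calibration(n);print(n,c)
E
```

```text
pics
{'time_s': np.float64(0.0), 'q': array([ 1.098,  0.333, -0.065,  1.461,  0.022,  1.35 , -0.089]), 'joint_vel': array([ 0.001,  0.001,  0.001, -0.001,  0.001,  0.   ,  0.   ]), 'joint_efforts': array([ 1.0000e-03, -6.2326e+01,  2.5000e-02, -3.8991e+01, -6.2000e-02,
        4.0000e-02,  0.0000e+00]), 'position': array([ 0.272, -0.563,  0.404]), 'ee_rot': array([-3.14,  0.  ,  0.45]), 'force': array([ 0.39 , -0.934,  0.03 ]), 'torque': array([-0.009, -0.014,  0.04 ]), 'grip_force': np.float64(0.0), 'gripper_width': np.float64(0.087)}
scene {'K': array([[500.62209009,   0.        , 313.97295455],
       [  0.        , 500.62209009, 198.18177947],
       [  0.        ,   0.        ,   1.        ]]), 'distortion': array([-0.02145981,  0.        ,  0.        ,  0.        ,  0.        ]), 'rvec': array([ 1.86341578,  1.19111228, -0.63188899]), 'tvec': array([-0.23049099, -0.21910643,  1.50753295])}
side {'K': array([[375.35118474,   0.        , 317.80654822],
       [  0.        , 375.35118474, 200.31466043],
       [  0.        ,   0.        ,   1.        ]]), 'distortion': array([-0.0238905,  0.       ,  0.       ,  0.       ,  0.       ]), 'rvec': array([ 0.68762391, -2.65896623,  1.12333126]), 'tvec': array([0.4844803 , 0.20275519, 0.84786852])}
```

View pics/scene0.png

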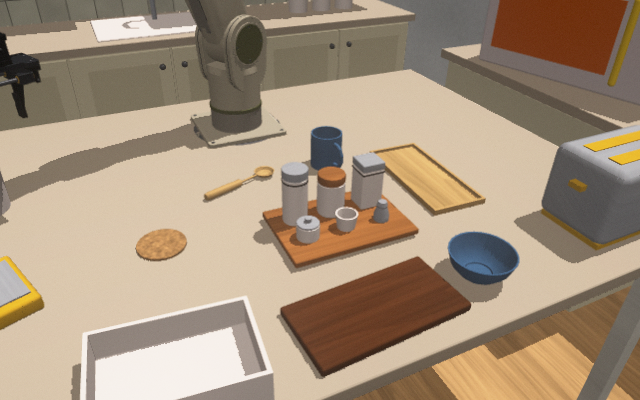

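View pics/side0.png

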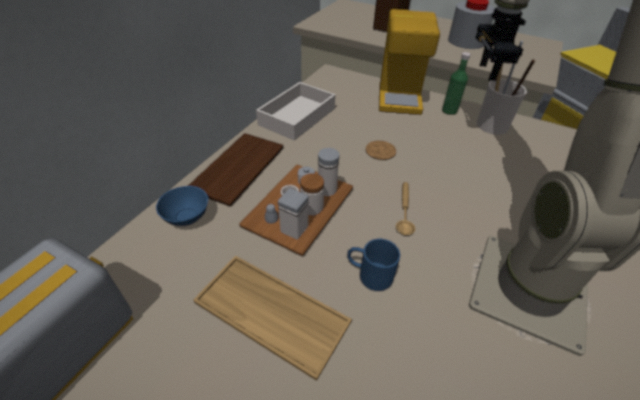

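The scene view shows the pot at (308,231) behind the tall canister (295,195), the ramekin behind the jar and the shaker behind the caddy. The tray is at (425,177), the mat at (161,243), and there's a mug in front at (327,148). I'll zoom in for accurate pixels.

Run:
```python
import cv2
a=cv2.imread("pics/scene0.png")[135:275,255:425]; cv2.imwrite("pics/c1.png",cv2.resize(a,None,fx=4.2,fy=4.2,interpolation=cv2.INTER_CUBIC))
a=cv2.imread("pics/side0.png")[130:260,230:400]; cv2.imwrite("pics/c2.png",cv2.resize(a,None,fx=4.5,fy=4.5,interpolation=cv2.INTER_CUBIC))
```

```text
(no output)
```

View pics/c1.png

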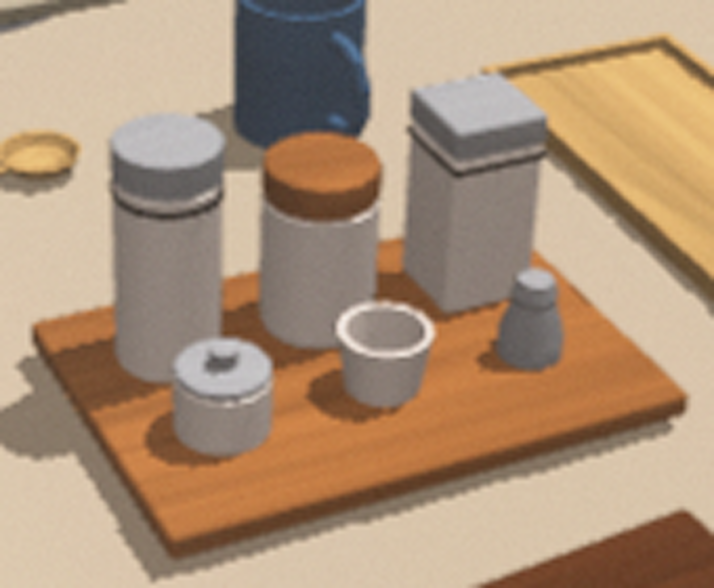

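View pics/c2.png

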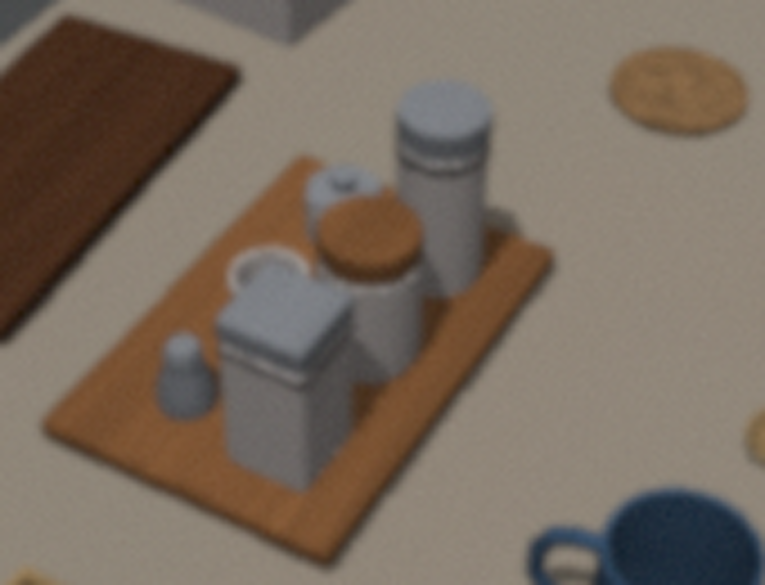

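Picking pixels from the two enlarged crops (lid centres, corners), I solve for each position in both views.

```bash
cat > h.py <<'E'
import numpy as np, cv2
from scipy.optimize import least_squares
from station import r, grab_frame, get_calibration
def proj(c,P):
    return cv2.projectPoints(np.float64(P).reshape(-1,3),c["rvec"],c["tvec"],c["K"],c["distortion"])[0].reshape(-1,2)
def ray(c,uv,z):
    n=cv2.undistortPoints(np.float64(uv).reshape(-1,1,2),c["K"],c["distortion"]).reshape(-1,2)
    R=cv2.Rodrigues(c["rvec"])[0]; C=-R.T@c["tvec"]; d=np.c_[n,np.ones(len(n))]@R
    return (C+d*((z-C[2])/d[:,2])[:,None])[:,:2]
E
python3 - <<'E'
from h import *
cs,cd=get_calibration("scene"),get_calibration("side")
A=lambda p:(np.array(p)+.5)/4.2-.5+[255,135]
B=lambda p:(np.array(p)+.5)/4.5-.5+[230,130]
pr=lambda n,a:print(n,np.round(a,4).tolist())
for n,z,a,b in [("canister",.147,(168,143),(443,114)),("jar",.118,(323,160),(370,231)),("pot",.059,(222,368),None),("ramekin",.056,(385,330),(269,275)),("shaker",.022,(531,352),None)]:
    pr(n,ray(cs,A([a]),z)[0]); 
    if b: pr("   side",ray(cd,B([b]),z)[0])
for n,c,p in [("caddy",cs,A([(412,92),(500,74),(547,118),(460,140)])),("caddy side",cd,B([(218,318),(262,268),(355,290),(300,345)]))]:
    q=ray(c,p,.132); pr(n,q);pr(" mean",q.mean(0)); pr(" sides",np.linalg.norm(q-np.roll(q,-1,0),axis=1))
for n,c,p in [("stand",cs,A([(35,330),(173,545),(686,397)])),("stand side",cd,B([(45,427),(325,562),(552,255),(305,157)]))]:
    q=ray(c,p,.022); pr(n,q);pr(" sides",np.linalg.norm(q-np.roll(q,-1,0),axis=1)); pr(" mean/diagmid",[q.mean(0),(q[0]+q[2])/2])
pr("mat",ray(cs,[(161.5,243)],.006));pr("mat side",ray(cd,B([(679,88)]),.006))
for n,c,p in [("tray",cs,[(371,152),(419,146),(481,189),(434,208)]),("tray side",cd,[(240,260),(350,320),(318,370),(197,298)])]:
    q=ray(c,p,.014); pr(n,q);pr(" mean",q.mean(0)); pr(" sides",np.linalg.norm(q-np.roll(q,-1,0),axis=1))
pr("mug rim side",ray(cd,[(381,252)],.09)); pr("mug base",ray(cs,[(326,163)],0.0))
E
```

```text
canister [0.5526, -0.0511]
   side [0.5462, -0.0384]
jar [0.5517, 0.0324]
   side [0.5492, 0.0398]
pot [0.6169, -0.0519]
ramekin [0.6165, 0.0356]
   side [0.6152, 0.0414]
shaker [0.6213, 0.1194]
caddy [[0.5295, 0.094], [0.5305, 0.1456], [0.5808, 0.1425], [0.5828, 0.0913]]
 mean [0.5559, 0.1183]
 sides [0.0516, 0.0505, 0.0513, 0.0533]
caddy side [[0.5759, 0.1493], [0.5762, 0.1068], [0.526, 0.0973], [0.5302, 0.1453]]
 mean [0.5521, 0.1246]
 sides [0.0425, 0.0511, 0.0482, 0.0459]
stand [[0.5002, -0.1036], [0.6845, -0.1067], [0.6859, 0.1692]]
 sides [0.1843, 0.2759, 0.3299]
 mean/diagmid [[0.6236, -0.0137], [0.5931, 0.0328]]
stand side [[0.6787, 0.1789], [0.4951, 0.1832], [0.492, -0.0919], [0.6748, -0.0983]]
 sides [0.1836, 0.2751, 0.1829, 0.2772]
 mean/diagmid [[0.5851, 0.043], [0.5853, 0.0435]]
mat [[0.4948, -0.3208]]
mat side [[0.4936, -0.3152]]
tray [[0.3343, 0.2662], [0.3565, 0.4067], [0.6048, 0.41], [0.6256, 0.2566]]
 mean [0.4803, 0.3349]
 sides [0.1422, 0.2484, 0.1549, 0.2915]
tray side [[0.6158, 0.2627], [0.3269, 0.2747], [0.3362, 0.3957], [0.6353, 0.3888]]
 mean [0.4786, 0.3305]
 sides [0.2892, 0.1214, 0.2991, 0.1276]
mug rim side [[0.3238, 0.1387]]
mug base [[0.3179, 0.1397]]
```

The two side views disagree by about 1 cm, more than the stated calibration error. I'll move over the stand and settle it with the wrist camera.

{"op": "step_arm", "data": {
  "motion": [
    [0,0.06,0.14,0.02,0,0,0.055],
    [0,0.07,0.15,0.02,0,0,0.055],
    [0,0.07,0.15,0.02,0,0,0.055],
    [0,0.07,0.15,0.02,0,0,0.055],
    [0,0.07,0.15,0.02,0,0,0.055],
    [0,0.07,0.15,0.02,0,0,0.055],
    [0,0.07,0.15,0.02,0,0,0.055],
    [0,0.07,0.15,0.02,0,0,0.055],
    [0,0.07,0.15,0.02,0,0,0.055],
    [0,0.07,0.15,0.02,0,0,0.055]
  ]
}}

```text
time_s: 1.1
position: [0.4789, -0.114, 0.4649]
ee_rot: [3.141, 0.0, 1.317]
force: [2.0, 0.1, 1.0]
gripper_width: 0.087
grip_force: 0.0
```

{"op": "step_arm", "data": {
  "motion": [
    [0,0.07,0.15,0,0,0,0.055],
    [0,0.07,0.15,0,0,0,0.055],
    [0,0.07,0.15,0,0,0,0.053],
    [0,0,0,0,0,0,0],
    [0,0,0,0,0,0,0],
    [0,0,0,0,0,0,0]
  ]
}}

```text
time_s: 1.7
position: [0.5416, 0.0178, 0.4644]
ee_rot: [-3.141, 0.001, 1.568]
force: [1.1, -0.9, -0.5]
gripper_width: 0.0868
grip_force: 0.0
```

Run:
```python
from h import *
import json
s=r.observe();print(s["time_s"],np.round(s["position"],4),np.round(s["ee_rot"],4),np.round(s["q"],2))
c=get_calibration("wrist"); im=grab_frame("wrist")
json.dump({k:np.array(v).tolist() for k,v in c.items()},open("w1.json","w"));cv2.imwrite("pics/w1.png",im[:,:,::-1])
R=cv2.Rodrigues(c["rvec"])[0];print(-R.T@c["tvec"],R[2],c["K"][0,0],c["distortion"])
```

```text
1.7 [0.5416 0.0178 0.4644] [-3.1409e+00  6.0000e-04  1.5678e+00] [ 0.46  0.18 -0.65  1.56  0.11  1.44 -0.2 ]
[0.54106712 0.10111852 0.44491432] [-0.00124357 -0.30120988 -0.95355706] 324.58720244988314 [-0.06822184  0.          0.          0.          0.        ]
```

View pics/w1.png

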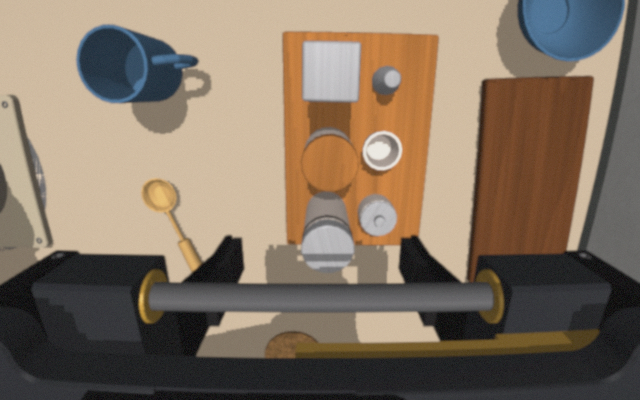

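The wrist view shows the stand with the caddy (331,71), jar (329,162), canister (328,245), shaker (386,80), ramekin (382,151) and pot (378,216). I'll overlay the model outlines from the scene estimates on a zoom.

```bash
cat >> h.py <<'E'
def circ(x,y,z,d):
    t=np.linspace(0,2*np.pi,60); return np.c_[x+d/2*np.cos(t),y+d/2*np.sin(t),0*t+z]
def sq(x,y,z,a,b,yaw):
    P=np.array([[-a,-b],[a,-b],[a,b],[-a,b],[-a,-b]])/2; c,s=np.cos(yaw),np.sin(yaw)
    return np.c_[P@np.array([[c,s],[-s,c]])+[x,y],np.full(5,z)]
def draw(im,c,curves,x0,y0,w,h,k,out):
    a=cv2.resize(im[y0:y0+h,x0:x0+w],None,fx=k,fy=k,interpolation=cv2.INTER_CUBIC)
    for P in curves:
        p=((proj(c,P)-[x0,y0]+.5)*k-.5); cv2.polylines(a,[np.int32(np.round(p))],False,(0,255,0),1)
    cv2.imwrite(out,a)
E
python3 - <<'E'
from h import *
import json
c={k:np.array(v) for k,v in json.load(open("w1.json")).items()}
im=cv2.imread("pics/w1.png")
cur=[circ(.5526,-.0511,.147,.055),circ(.5517,.0324,.118,.06),circ(.6169,-.0519,.059,.048),circ(.6165,.0356,.056,.048),sq(.5559,.1183,.132,.053,.053,-.03),sq(.593,.033,.022,.19,.28,-.01)]
draw(im,c,cur,265,20,190,260,2.3,"pics/w1o.png")
for n,uv,z in[("stand",[(284,32),(437,36),(421,246),(288,243)],.022),("caddy",[(304,42),(359,42),(358,101),(304,101)],.132)]:
    q=ray(c,uv,z);print(n,np.round(q,4).tolist(),np.round(q.mean(0),4))
E
```

```text
stand [[0.4968, 0.1763], [0.6812, 0.1729], [0.6849, -0.1051], [0.4932, -0.0995]] [0.589  0.0361]
caddy [[0.5259, 0.1483], [0.5749, 0.1482], [0.5753, 0.0971], [0.5251, 0.0971]] [0.5503 0.1227]
```

View pics/w1o.png

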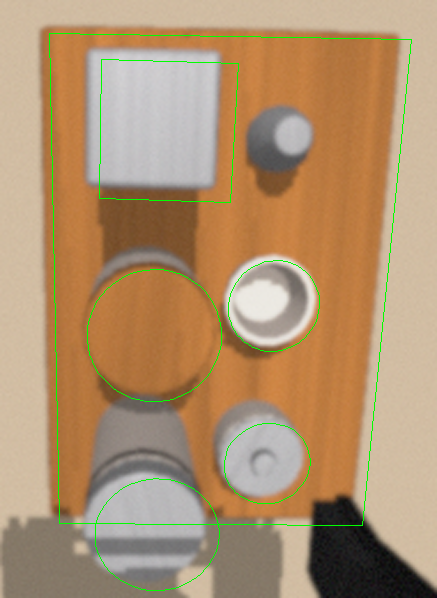

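Run:
```python
from h import *
import json
c={k:np.array(v) for k,v in json.load(open("w1.json")).items()}
A=lambda p:(np.array(p)+.5)/2.3-.5+[265,20]
for n,p,z in[("canister",[(145.5,526.5)],.147),("jar",[(153,334)],.118),("pot",[(261,457)],.059),("ram",[(269,302)],.056),("caddy",[(87,49),(220,51),(215,188),(86,186)],.132),("stand",[(41,27),(400,37),(360,518),(52,515)],.022)]:
    q=ray(c,A(p),z);print(n,np.round(q,4).tolist(),np.round(q.mean(0),4))
print("mat~",ray(c,[(293,345)],.006))
```

```text
canister [[0.5477, -0.0465]] [ 0.5477 -0.0465]
jar [[0.5513, 0.0337]] [0.5513 0.0337]
pot [[0.6135, -0.0478]] [ 0.6135 -0.0478]
ram [[0.6139, 0.0379]] [0.6139 0.0379]
caddy [[0.5246, 0.1491], [0.5761, 0.1483], [0.5755, 0.0966], [0.5234, 0.0975]] [0.5499 0.1229]
stand [[0.4951, 0.1769], [0.6832, 0.1731], [0.6851, -0.1034], [0.4922, -0.1004]] [0.5889 0.0365]
mat~ [[ 0.49277045 -0.29640487]]
```

Wrist measurements lie between the other two views and match the stand geometry (86 mm pitch, caddy sides 52 mm). I use canister (.549,-.047), jar (.551,.036), caddy (.550,.1225), and tray centre (.479,.333). All grips close along x, held high above the back row. I start with the caddy.

{"op": "step_arm", "data": {
  "motion": [
    [0,0.009,0.115,0,0,0,0],
    [0,0.009,0.115,0,0,0,0],
    [0,0.009,0.115,-0.05,0,0,0],
    [0,0,0,-0.12,0,0,0],
    [0,0,0,-0.14,0,0,0],
    [0,0,0,-0.14,0,0,0],
    [0,0,0,-0.11,0,0,0],
    [0,0,0,-0.083,0,0,0],
    [0,0,0,0,0,0,0],
    [0,0,0,0,0,0,0]
  ],
  "squeeze": 25
}}

```text
time_s: 2.75
position: [0.5501, 0.1216, 0.2726]
ee_rot: [3.141, 0.0, 1.568]
force: [0.6, 0.5, 1.1]
gripper_width: 0.0873
grip_force: 0.0
```

{"op": "step_arm", "data": {
  "motion": [
    [0.3,0,0,0,0,0,0],
    [0.5,0,0,0,0,0,0],
    [1,0,0,0,0,0,0],
    [1,0,0,0,0,0,0],
    [1,0,0,0,0,0,0],
    [1,0,0,0,0,0,0],
    [1,0,0,0,0,0,0],
    [1,0,0,0,0,0,0]
  ]
}}

```text
time_s: 3.55
position: [0.5499, 0.1225, 0.2721]
ee_rot: [3.141, -0.0, 1.57]
force: [1.2, 0.5, 2.0]
gripper_width: 0.0528
grip_force: 24.9
```

{"op": "step_arm", "data": {
  "motion": [
    [1,0,0,0.05,0,0,0],
    [1,0,0,0.09,0,0,0],
    [1,0,0,0.09,0,0,0],
    [1,-0.02,0.06,0.02,0,0,0],
    [1,-0.04,0.12,0,0,0,0],
    [1,-0.04,0.12,0,0,0,0],
    [1,-0.04,0.12,0,0,0,0],
    [1,-0.04,0.12,0,0,0,0],
    [1,-0.033,0.102,0,0,0,0],
    [1,-0.02,0.06,0,0,0,0]
  ]
}}

```text
time_s: 4.55
position: [0.4779, 0.3358, 0.3474]
ee_rot: [-3.14, -0.001, 1.573]
force: [0.4, -1.0, -3.8]
gripper_width: 0.0525
grip_force: 24.9
```

Run:
```python
from h import *
s=r.observe();print(s["time_s"],np.round(s["position"],4))
c=get_calibration("wrist"); im=grab_frame("wrist")[:,:,::-1].copy()
cur=[sq(.48,.333,.014,.31,.14,-.03),sq(.48,.333,.006,.298,.128,-.03)]
draw(im,c,cur,0,0,640,400,1.25,"pics/w2.png")
```

```text
4.55 [0.4779 0.3358 0.3474]
```

View pics/w2.png

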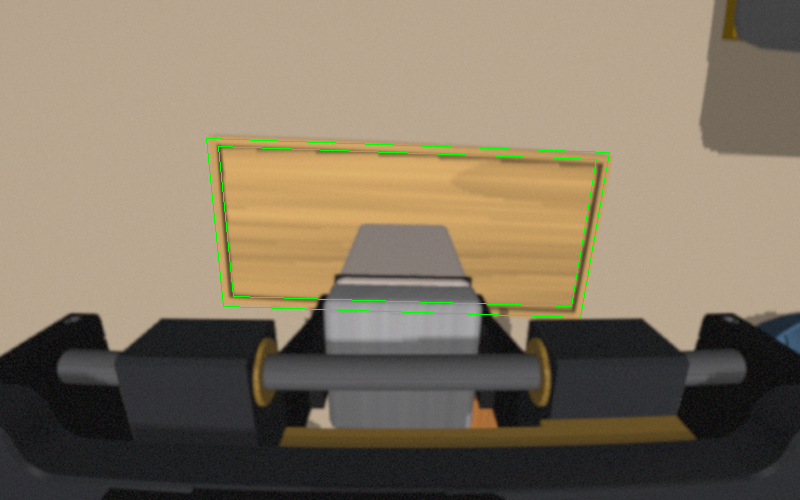

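The tray overlay fits: centre (.48,.333), yaw about -0.03. Lowering the caddy.

{"op": "step_arm", "data": {
  "motion": [
    [1,0,0,-0.06,0,0,0],
    [1,0,0,-0.1,0,0,0],
    [1,0,0,-0.08,0,0,0],
    [1,0,0,-0.04,0,0,0],
    [1,0,0,-0.022,0,0,0],
    [1,0,0,0,0,0,0],
    [1,0,0,0,0,0,0]
  ]
}}

```text
time_s: 5.3
position: [0.4801, 0.3334, 0.2573]
ee_rot: [3.141, -0.001, 1.57]
force: [-0.0, -0.5, -3.5]
gripper_width: 0.0524
grip_force: 25.0
```

{"op": "step_arm", "data": {
  "motion": [
    [1,0,0,-0.005,0,0,0],
    [1,0,0,0,0,0,0],
    [0.3,0,0,0,0,0,0],
    [0.1,0,0,0,0,0,0],
    [0,0,0,0,0,0,0],
    [0,0,0,0,0,0,0],
    [0,0,0,0,0,0,0]
  ]
}}

```text
time_s: 6.0
position: [0.4799, 0.3331, 0.2547]
ee_rot: [3.142, -0.0, 1.57]
force: [0.2, -0.1, -0.6]
gripper_width: 0.083
grip_force: 0.0
```

{"op": "step_arm", "data": {
  "motion": [
    [0,0,0,0.083,0,0,0],
    [0,0,0,0.15,0,0,0],
    [0,0.017,-0.09,0.1,0,0,0],
    [0,0.035,-0.15,0,0,0,0],
    [0,0.035,-0.15,0,0,0,0],
    [0,0.035,-0.15,0,0,0,0],
    [0,0.035,-0.15,0,0,0,0],
    [0,0.035,-0.15,0,0,0,0],
    [0,0.035,-0.12,0,0,0,0],
    [0,0.01,-0.03,0,0,0,0]
  ]
}}

```text
time_s: 7.0
position: [0.5518, 0.0309, 0.3544]
ee_rot: [3.142, 0.002, 1.563]
force: [-0.8, 0.2, 0.7]
gripper_width: 0.0868
grip_force: 0.0
```

{"op": "step_arm", "data": {
  "motion": [
    [0,0,0,0,0,0,0],
    [0,0,0,-0.09,0,0,0],
    [0,0,0,-0.1,0,0,0],
    [0,0,0,-0.08,0,0,0],
    [0,0,0,-0.042,0,0,0],
    [0,0,0,0,0,0,0],
    [0,0,0,0,0,0,0]
  ]
}}

```text
time_s: 7.7
position: [0.5512, 0.0371, 0.262]
ee_rot: [3.141, -0.0, 1.571]
force: [0.3, 0.8, -0.4]
gripper_width: 0.087
grip_force: 0.0
```

{"op": "step_arm", "data": {
  "motion": [
    [0.2,0,0,0,0,0,0],
    [0.3,0,0,0,0,0,0],
    [0.5,0,0,0,0,0,0],
    [1,0,0,0,0,0,0],
    [1,0,0,0,0,0,0],
    [1,0,0,0,0,0,0],
    [1,0,0,0,0,0,0]
  ]
}}

```text
time_s: 8.4
position: [0.551, 0.0361, 0.2613]
ee_rot: [3.141, 0.0, 1.57]
force: [-2.4, 0.1, 4.4]
gripper_width: 0.0592
grip_force: 25.0
```

{"op": "step_arm", "data": {
  "motion": [
    [1,0,0,0.06,0,0,0],
    [1,0,0,0.1,0,0,0],
    [1,0,0,0.09,0,0,0],
    [1,-0.03,0.06,0.02,0,0,0],
    [1,-0.07,0.12,0,0,0,0],
    [1,-0.08,0.14,0,0,0,0],
    [1,-0.08,0.14,0,0,0,0],
    [1,-0.08,0.14,0,0,0,0],
    [1,-0.08,0.14,0,0,0,0],
    [1,-0.07,0.12,0,0,0,0]
  ]
}}

```text
time_s: 9.4
position: [0.4015, 0.2963, 0.3414]
ee_rot: [-3.141, 0.0, 1.571]
force: [1.3, 0.4, -3.7]
gripper_width: 0.0594
grip_force: 25.0
```

{"op": "step_arm", "data": {
  "motion": [
    [1,-0.05,0.09,0,0,0,0],
    [1,-0.03,0.043,0,0,0,0],
    [1,0,0,-0.05,0,0,0],
    [1,0,0,-0.1,0,0,0],
    [1,0,0,-0.09,0,0,0],
    [1,0,0,-0.05,0,0,0],
    [1,0,0,-0.028,0,0,0],
    [1,0,0,0,0,0,0],
    [1,0,0,0,0,0,0]
  ]
}}

```text
time_s: 10.3
position: [0.3803, 0.3341, 0.247]
ee_rot: [3.141, -0.001, 1.57]
force: [-0.2, -0.2, -3.3]
gripper_width: 0.0595
grip_force: 25.0
```

{"op": "step_arm", "data": {
  "motion": [
    [1,0,0,-0.006,0,0,0],
    [1,0,0,0,0,0,0],
    [0.2,0,0,0,0,0,0],
    [0.05,0,0,0,0,0,0],
    [0.05,0,0,0,0,0,0],
    [0.05,0,0,0,0,0,0],
    [0,0,0,0.03,0,0,0],
    [0,0,0,0.13,0,0,0],
    [0,0,0,0.15,0,0,0],
    [0,0,0,0.15,0,0,0]
  ]
}}

```text
time_s: 11.3
position: [0.3795, 0.334, 0.385]
ee_rot: [-3.141, -0.0, 1.571]
force: [0.7, -0.5, -0.3]
gripper_width: 0.0865
grip_force: 0.0
```

{"op": "step_arm", "data": {
  "motion": [
    [0,0.03,-0.07,0,0,0,0],
    [0,0.06,-0.13,0,0,0,0],
    [0,0.06,-0.14,0,0,0,0],
    [0,0.06,-0.14,0,0,0,0],
    [0,0.06,-0.14,0,0,0,0],
    [0,0.06,-0.14,0,0,0,0],
    [0,0.06,-0.14,0,0,0,0],
    [0,0.06,-0.14,0,0,0,0],
    [0,0.06,-0.12,0,0,0,0],
    [0,0.053,-0.11,0,0,0,0]
  ]
}}

```text
time_s: 12.3
position: [0.5494, -0.049, 0.3836]
ee_rot: [3.141, 0.0, 1.569]
force: [0.6, 0.5, 0.0]
gripper_width: 0.0873
grip_force: 0.0
```

{"op": "step_arm", "data": {
  "motion": [
    [0,0,0,0,0,0,0],
    [0,0,0,-0.08,0,0,0],
    [0,0,0,-0.1,0,0,0],
    [0,0,0,-0.09,0,0,0],
    [0,0,0,-0.05,0,0,0],
    [0,0,0,0,0,0,0],
    [0,0,0,0,0,0,0]
  ]
}}

```text
time_s: 13.0
position: [0.5492, -0.0467, 0.288]
ee_rot: [3.14, -0.0, 1.57]
force: [-0.5, 0.3, 0.8]
gripper_width: 0.0869
grip_force: 0.0
```

{"op": "step_arm", "data": {
  "motion": [
    [0.2,0,0,0,0,0,0],
    [0.3,0,0,0,0,0,0],
    [0.5,0,0,0,0,0,0],
    [1,0,0,0,0,0,0],
    [1,0,0,0,0,0,0],
    [1,0,0,0,0,0,0],
    [1,0,0,0,0,0,0]
  ]
}}

```text
time_s: 13.7
position: [0.5488, -0.047, 0.2869]
ee_rot: [-3.141, 0.0, 1.57]
force: [-3.0, 0.3, 4.2]
gripper_width: 0.0537
grip_force: 24.9
```

{"op": "step_arm", "data": {
  "motion": [
    [1,0,0,0.06,0,0,0],
    [1,0,0,0.1,0,0,0],
    [1,0,0,0.1,0,0,0],
    [1,0,0.06,0.04,0,0,0],
    [1,0.01,0.12,0,0,0,0],
    [1,0.01,0.14,0,0,0,0],
    [1,0.01,0.14,0,0,0,0],
    [1,0.01,0.14,0,0,0,0],
    [1,0.01,0.14,0,0,0,0],
    [1,0.01,0.14,0,0,0,0]
  ]
}}

```text
time_s: 14.7
position: [0.5663, 0.2191, 0.3758]
ee_rot: [-3.14, 0.0, 1.57]
force: [0.9, 0.2, -5.0]
gripper_width: 0.0543
grip_force: 25.0
```

{"op": "step_arm", "data": {
  "motion": [
    [1,0.01,0.14,0,0,0,0],
    [1,0.01,0.12,0,0,0,0],
    [1,0.01,0.08,0,0,0,0],
    [1,0.013,0.043,0,0,0,0],
    [1,0,0,-0.06,0,0,0],
    [1,0,0,-0.12,0,0,0],
    [1,0,0,-0.1,0,0,0],
    [1,0,0,-0.05,0,0,0],
    [1,0,0,-0.02,0,0,0],
    [1,0,0,0,0,0,0]
  ]
}}

```text
time_s: 15.7
position: [0.5799, 0.332, 0.2725]
ee_rot: [3.141, -0.0, 1.57]
force: [0.9, -0.5, -5.5]
gripper_width: 0.0542
grip_force: 25.1
```

{"op": "step_arm", "data": {
  "motion": [
    [1,0,0,0,0,0,0]
  ]
}}

```text
time_s: 15.8
position: [0.5802, 0.332, 0.273]
ee_rot: [3.14, -0.001, 1.569]
force: [0.7, -0.2, -4.8]
gripper_width: 0.0543
grip_force: 25.1
```

{"op": "step_arm", "data": {
  "motion": [
    [1,0,0,-0.007,0,0,0],
    [1,0,0,0,0,0,0],
    [0.2,0,0,0,0,0,0],
    [0.05,0,0,0,0,0,0],
    [0.05,0,0,0,0,0,0],
    [0.05,0,0,0,0,0,0],
    [0,0,0,0.03,0,0,0],
    [0,0,0,0.13,0,0,0],
    [0,0,0,0.15,0,0,0],
    [0,0,0,0.15,0,0,0]
  ]
}}

```text
time_s: 16.8
position: [0.5795, 0.3318, 0.41]
ee_rot: [-3.142, -0.0, 1.57]
force: [1.0, 0.7, 0.3]
gripper_width: 0.0867
grip_force: 0.0
```

{"op": "step_arm", "data": {
  "motion": [
    [0,0,-0.07,0,0,0,0],
    [0,0.01,-0.14,0,0,0,0],
    [0,0.01,-0.15,0,0,0,0],
    [0,0.01,-0.15,0,0,0,0],
    [0,0.01,-0.15,0,0,0,0],
    [0,0.02,-0.15,0,0,0,0],
    [0,0.02,-0.15,0,0,0,0],
    [0,0.02,-0.15,0,0,0,0],
    [0,0.013,-0.11,0,0,0,0],
    [0,0,-0.047,0,0,0,0]
  ]
}}

```text
time_s: 17.8
position: [0.6138, -0.0524, 0.4082]
ee_rot: [3.141, 0.001, 1.565]
force: [0.4, 0.3, 0.3]
gripper_width: 0.0871
grip_force: 0.0
```

Run:
```python
from h import *
s=r.observe();print(s["time_s"],np.round(s["position"],4))
c=get_calibration("wrist"); im=grab_frame("wrist")[:,:,::-1].copy()
cs=get_calibration("scene"); im2=grab_frame("scene")[:,:,::-1].copy()
cur=[circ(.6145,-.0485,.059,.048),circ(.6145,-.0485,.022,.048),circ(.614,.038,.056,.048),circ(.494,-.318,.006,.1)]
draw(im,c,cur,150,0,340,300,2,"pics/w3.png")
a=cv2.imread("pics/w3.png")
draw(im2,cs,[circ(.614,-.05,.059,.048),circ(.494,-.318,.006,.1)],130,100,370,170,1.8,"pics/s3.png")
b=cv2.imread("pics/s3.png")
o=np.zeros((600,800,3),np.uint8);w=cv2.resize(a,None,fx=.48,fy=.48);o[:w.shape[0],:w.shape[1]]=w;o[294:294+b.shape[0],:b.shape[1]]=b;cv2.imwrite("pics/m3.png",o)
```

```text
17.8 [ 0.6138 -0.0524  0.4082]
```

View pics/m3.png

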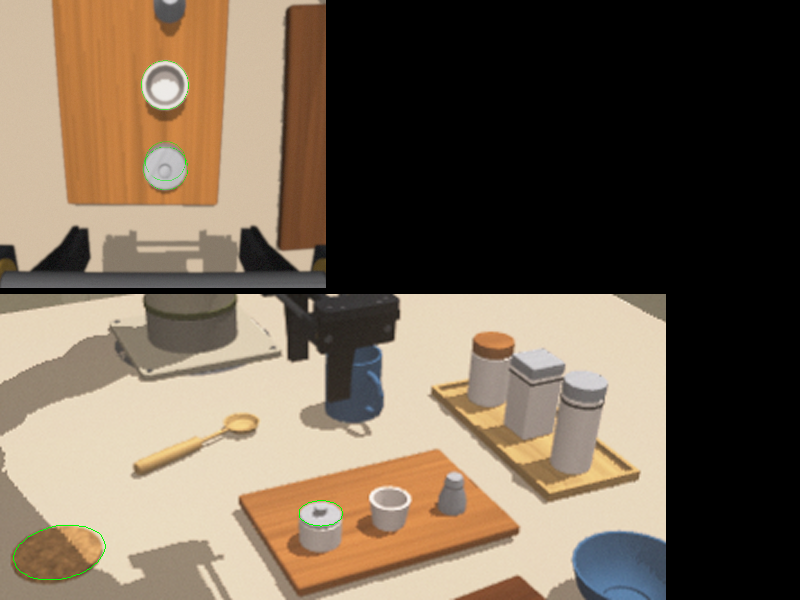

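All three canisters stand upright on the tray, the pot is under the gripper, and the mat outline fits (.494,-.318). Grasping the pot.

{"op": "step_arm", "data": {
  "motion": [
    [0,0,0,-0.06,0,0,0],
    [0,0,0,-0.12,0,0,0],
    [0,0,0,-0.14,0,0,0],
    [0,0,0,-0.14,0,0,0],
    [0,0,0,-0.1,0,0,0],
    [0,0,0,-0.06,0,0,0],
    [0,0,0,-0.04,0,0,0],
    [0,0,0,0,0,0,0],
    [0,0,0,0,0,0,0]
  ],
  "squeeze": 15
}}

```text
time_s: 18.8
position: [0.6141, -0.0471, 0.2109]
ee_rot: [3.14, -0.0, 1.571]
force: [0.2, 0.8, 0.4]
gripper_width: 0.0872
grip_force: 0.0
```

{"op": "step_arm", "data": {
  "motion": [
    [0.2,0,0,0,0,0,0],
    [0.4,0,0,0,0,0,0],
    [0.6,0,0,0,0,0,0],
    [1,0,0,0,0,0,0],
    [1,0,0,0,0,0,0],
    [1,0,0,0,0,0,0],
    [1,0,0,0,0,0,0],
    [1,0,0,0,0,0,0]
  ]
}}

```text
time_s: 19.6
position: [0.6137, -0.0483, 0.2098]
ee_rot: [3.141, 0.0, 1.57]
force: [0.2, 0.0, 1.0]
gripper_width: 0.0479
grip_force: 15.0
```

{"op": "step_arm", "data": {
  "motion": [
    [1,0,0,0.06,0,0,0],
    [1,0,0,0.1,0,0,0],
    [1,0,0,0.08,0,0,0],
    [1,-0.02,-0.05,0.02,0,0,0],
    [1,-0.05,-0.12,0,0,0,0],
    [1,-0.06,-0.14,0,0,0,0],
    [1,-0.06,-0.14,0,0,0,0],
    [1,-0.06,-0.14,0,0,0,0],
    [1,-0.06,-0.12,0,0,0,0],
    [1,-0.053,-0.1,0,0,0,0]
  ]
}}

```text
time_s: 20.6
position: [0.5033, -0.2935, 0.2875]
ee_rot: [-3.141, 0.0, 1.568]
force: [-0.2, -0.0, -1.9]
gripper_width: 0.0475
grip_force: 15.0
```

{"op": "step_arm", "data": {
  "motion": [
    [1,-0.04,-0.06,0,0,0,0],
    [1,0,-0.027,0,0,0,0],
    [1,0,0,-0.06,0,0,0],
    [1,0,0,-0.1,0,0,0],
    [1,0,0,-0.08,0,0,0],
    [1,0,0,-0.05,0,0,0],
    [1,0,0,-0.02,0,0,0],
    [1,0,0,0,0,0,0],
    [1,0,0,0,0,0,0]
  ]
}}

```text
time_s: 21.5
position: [0.4935, -0.3172, 0.1956]
ee_rot: [3.14, 0.001, 1.57]
force: [-0.4, 0.1, -1.1]
gripper_width: 0.0478
grip_force: 15.0
```

{"op": "step_arm", "data": {
  "motion": [
    [1,0,0,-0.006,0,0,0],
    [1,0,0,0,0,0,0],
    [0.3,0,0,0,0,0,0],
    [0.1,0,0,0,0,0,0],
    [0.05,0,0,0,0,0,0],
    [0.05,0,0,0,0,0,0],
    [0,0,0,0.03,0,0,0],
    [0,0,0,0.13,0,0,0],
    [0,0,0,0.15,0,0,0],
    [0,0,0.1,0.15,0,0,0]
  ]
}}

```text
time_s: 22.5
position: [0.4919, -0.2924, 0.3299]
ee_rot: [3.141, 0.001, 1.565]
force: [0.4, -0.8, 0.0]
gripper_width: 0.0864
grip_force: 0.0
```

{"op": "step_arm", "data": {
  "motion": [
    [0,0,0.14,0.13,0,0,0],
    [0,0,0.1,0.1,0,0,0],
    [0,0,0,0,0,0,0],
    [0,0,0,0,0,0,0]
  ]
}}

```text
time_s: 22.9
position: [0.4928, -0.2225, 0.3927]
ee_rot: [3.14, 0.002, 1.571]
force: [-0.4, -0.6, -0.3]
gripper_width: 0.0869
grip_force: 0.0
```

Run:
```python
from h import *
s=r.observe();print(s["time_s"],np.round(s["position"],4))
c=get_calibration("wrist"); im=grab_frame("wrist")[:,:,::-1].copy()
draw(im,c,[circ(.4935,-.3172,.043,.048),circ(.4935,-.3172,.006,.1)],150,60,340,260,2.2,"pics/w4.png")
```

```text
22.9 [ 0.4928 -0.2225  0.3927]
```

View pics/w4.png

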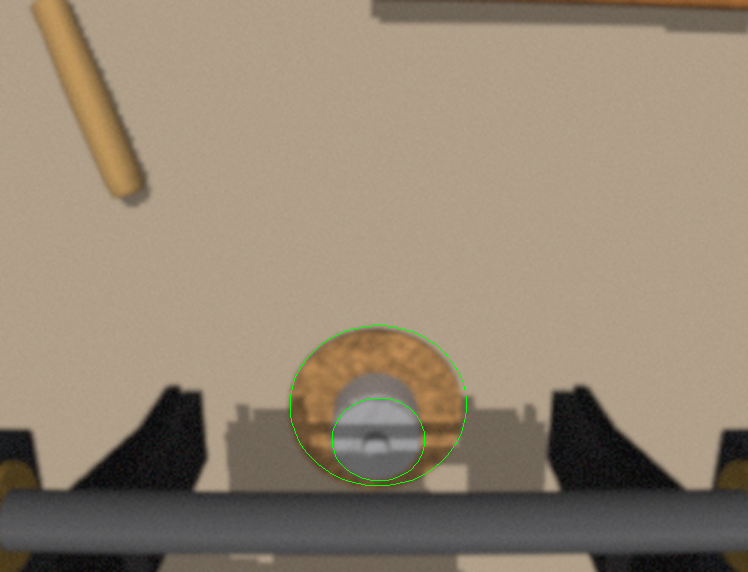

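The pot is centred on the mat within about 2 mm. Now I return the canister.

{"op": "step_arm", "data": {
  "motion": [
    [0,0.01,0.07,0,0,0,0],
    [0,0.02,0.14,0,0,0,0],
    [0,0.02,0.15,0,0,0,0],
    [0,0.02,0.15,0,0,0,0],
    [0,0.02,0.15,0,0,0,0],
    [0,0.02,0.15,0,0,0,0],
    [0,0.03,0.15,0,0,0,0],
    [0,0.03,0.15,0,0,0,0],
    [0,0.03,0.15,0,0,0,0],
    [0,0.03,0.15,0,0,0,0]
  ],
  "squeeze": 25
}}

```text
time_s: 23.95
position: [0.5627, 0.2001, 0.3899]
ee_rot: [-3.139, 0.001, 1.567]
force: [1.0, 0.2, 0.4]
gripper_width: 0.0869
grip_force: 0.0
```

{"op": "step_arm", "data": {
  "motion": [
    [0,0.03,0.15,0,0,0,0],
    [0,0.03,0.15,0,0,0,0],
    [0,0,0.1,0,0,0,0],
    [0,0,0.038,0,0,0,0],
    [0,0,0,0,0,0,0],
    [0,0,0,0,0,0,0]
  ]
}}

```text
time_s: 24.55
position: [0.5807, 0.3296, 0.3906]
ee_rot: [-3.141, 0.002, 1.568]
force: [0.3, -0.9, -0.1]
gripper_width: 0.0869
grip_force: 0.0
```

{"op": "step_arm", "data": {
  "motion": [
    [0,0,0.008,-0.06,0,0,0],
    [0,0,0,-0.12,0,0,0],
    [0,0,0,-0.12,0,0,0],
    [0,0,0,-0.06,0,0,0],
    [0,0,0,-0.036,0,0,0],
    [0,0,0,0,0,0,0],
    [0,0,0,0,0,0,0]
  ]
}}

```text
time_s: 25.25
position: [0.5803, 0.3339, 0.2743]
ee_rot: [3.14, -0.001, 1.569]
force: [0.2, -0.5, 0.3]
gripper_width: 0.0868
grip_force: 0.0
```

{"op": "step_arm", "data": {
  "motion": [
    [0.2,0,0,0,0,0,0],
    [0.3,0,0,0,0,0,0],
    [0.5,0,0,0,0,0,0],
    [1,0,0,0,0,0,0],
    [1,0,0,0,0,0,0],
    [1,0,0,0,0,0,0],
    [1,0,0,0,0,0,0]
  ]
}}

```text
time_s: 25.95
position: [0.5798, 0.3339, 0.2729]
ee_rot: [3.141, -0.0, 1.57]
force: [1.3, 0.3, 0.3]
gripper_width: 0.0538
grip_force: 25.0
```

{"op": "step_arm", "data": {
  "motion": [
    [1,0,0,0.06,0,0,0],
    [1,0,0,0.1,0,0,0],
    [1,0,0,0.1,0,0,0],
    [1,0,-0.06,0.04,0,0,0],
    [1,-0.01,-0.12,0,0,0,0],
    [1,-0.01,-0.14,0,0,0,0],
    [1,-0.01,-0.14,0,0,0,0],
    [1,-0.01,-0.14,0,0,0,0],
    [1,-0.01,-0.14,0,0,0,0],
    [1,-0.01,-0.14,0,0,0,0]
  ]
}}

```text
time_s: 26.95
position: [0.5611, 0.0683, 0.3635]
ee_rot: [-3.142, 0.0, 1.57]
force: [1.4, -0.2, -5.2]
gripper_width: 0.0535
grip_force: 25.0
```

{"op": "step_arm", "data": {
  "motion": [
    [1,-0.01,-0.14,0,0,0,0],
    [1,-0.01,-0.12,0,0,0,0],
    [1,-0.01,-0.08,0,0,0,0],
    [1,-0.013,-0.043,0,0,0,0],
    [1,0,0,-0.05,0,0,0],
    [1,0,0,-0.09,0,0,0],
    [1,0,0,-0.06,0,0,0],
    [1,0,0,-0.035,0,0,0],
    [1,0,0,0,0,0,0],
    [1,0,0,0,0,0,0]
  ]
}}

```text
time_s: 27.95
position: [0.5491, -0.0441, 0.2928]
ee_rot: [3.141, -0.0, 1.571]
force: [0.2, 0.2, -4.0]
gripper_width: 0.054
grip_force: 25.0
```

{"op": "step_arm", "data": {
  "motion": [
    [1,0,0,-0.009,0,0,0],
    [1,0,0,-0.005,0,0,0],
    [1,0,0,0,0,0,0],
    [1,0,0,0,0,0,0]
  ]
}}

```text
time_s: 28.35
position: [0.5492, -0.0452, 0.2889]
ee_rot: [3.14, 0.0, 1.569]
force: [0.1, -1.7, 2.6]
gripper_width: 0.0541
grip_force: 25.0
```

{"op": "step_arm", "data": {
  "motion": [
    [0.2,0,0,0,0,0,0],
    [0.05,0,0,0,0,0,0],
    [0.05,0,0,0,0,0,0],
    [0.05,0,0,0,0,0,0],
    [0,0,0,0.03,0,0,0],
    [0,0,0,0.11,0,0,0],
    [0,0,0,0.15,0,0,0],
    [0,0,0,0.04,0,0,0]
  ]
}}

```text
time_s: 29.15
position: [0.5497, -0.0444, 0.3923]
ee_rot: [3.135, 0.001, 1.57]
force: [1.0, 0.6, 0.0]
gripper_width: 0.0867
grip_force: 0.0
```

{"op": "step_arm", "data": {
  "motion": [
    [0,-0.03,0.07,0,0,0,0],
    [0,-0.06,0.13,0,0,0,0],
    [0,-0.06,0.14,0,0,0,0],
    [0,-0.06,0.14,0,0,0,0],
    [0,-0.06,0.14,0,0,0,0],
    [0,-0.06,0.14,0,0,0,0],
    [0,-0.06,0.14,0,0,0,0],
    [0,-0.06,0.14,0,0,0,0],
    [0,-0.06,0.12,0,0,0,0],
    [0,-0.053,0.104,0,0,0,0]
  ]
}}

```text
time_s: 30.15
position: [0.3785, 0.3361, 0.3877]
ee_rot: [3.141, -0.0, 1.571]
force: [0.5, -0.3, 0.1]
gripper_width: 0.0868
grip_force: 0.0
```

{"op": "step_arm", "data": {
  "motion": [
    [0,0,0,0,0,0,0],
    [0,0,0,0,0,0,0]
  ]
}}

```text
time_s: 30.35
position: [0.3795, 0.3347, 0.3873]
ee_rot: [3.141, -0.0, 1.572]
force: [0.3, -0.2, -0.0]
gripper_width: 0.0872
grip_force: 0.0
```

{"op": "step_arm", "data": {
  "motion": [
    [0,0,0,-0.06,0,0,0],
    [0,0,0,-0.13,0,0,0],
    [0,0,0,-0.13,0,0,0],
    [0,0,0,-0.09,0,0,0],
    [0,0,0,-0.06,0,0,0],
    [0,0,0,0,0,0,0],
    [0,0,0,0,0,0,0]
  ]
}}

```text
time_s: 31.05
position: [0.3807, 0.3336, 0.2467]
ee_rot: [3.141, 0.0, 1.568]
force: [0.5, 0.7, 0.9]
gripper_width: 0.0868
grip_force: 0.0
```

{"op": "step_arm", "data": {
  "motion": [
    [0.2,0,0,0,0,0,0],
    [0.3,0,0,0,0,0,0],
    [0.5,0,0,0,0,0,0],
    [1,0,0,0,0,0,0],
    [1,0,0,0,0,0,0],
    [1,0,0,0,0,0,0],
    [1,0,0,0,0,0,0]
  ]
}}

```text
time_s: 31.75
position: [0.3801, 0.3342, 0.2464]
ee_rot: [3.141, -0.0, 1.57]
force: [0.8, -1.9, 4.2]
gripper_width: 0.0595
grip_force: 25.0
```

{"op": "step_arm", "data": {
  "motion": [
    [1,0,0,0.06,0,0,0],
    [1,0,0,0.1,0,0,0],
    [1,0,0,0.09,0,0,0],
    [1,0.03,-0.06,0.02,0,0,0],
    [1,0.07,-0.12,0,0,0,0],
    [1,0.08,-0.14,0,0,0,0],
    [1,0.08,-0.14,0,0,0,0],
    [1,0.08,-0.14,0,0,0,0],
    [1,0.08,-0.14,0,0,0,0],
    [1,0.07,-0.12,0,0,0,0]
  ]
}}

```text
time_s: 32.75
position: [0.5275, 0.0734, 0.3264]
ee_rot: [-3.141, 0.001, 1.568]
force: [0.4, 0.1, -3.6]
gripper_width: 0.0594
grip_force: 25.4
```

{"op": "step_arm", "data": {
  "motion": [
    [1,0.05,-0.09,0,0,0,0],
    [1,0.03,-0.044,0,0,0,0],
    [1,0,0,0,0,0,0],
    [1,0,0,-0.05,0,0,0],
    [1,0,0,-0.08,0,0,0],
    [1,0,0,-0.06,0,0,0],
    [1,0,0,-0.015,0,0,0],
    [1,0,0,0,0,0,0],
    [1,0,0,0,0,0,0]
  ]
}}

```text
time_s: 33.65
position: [0.551, 0.0368, 0.2662]
ee_rot: [3.141, -0.0, 1.571]
force: [1.0, 0.7, -2.2]
gripper_width: 0.0594
grip_force: 25.4
```

{"op": "step_arm", "data": {
  "motion": [
    [1,0,0,-0.009,0,0,0],
    [1,0,0,-0.005,0,0,0],
    [1,0,0,0,0,0,0],
    [1,0,0,0,0,0,0]
  ]
}}

```text
time_s: 34.05
position: [0.5512, 0.0362, 0.2624]
ee_rot: [3.14, 0.0, 1.57]
force: [-2.8, -0.3, 5.5]
gripper_width: 0.0592
grip_force: 25.4
```

{"op": "step_arm", "data": {
  "motion": [
    [0.2,0,0,0,0,0,0],
    [0.05,0,0,0,0,0,0],
    [0.05,0,0,0,0,0,0],
    [0.05,0,0,0,0,0,0],
    [0,0,0,0.03,0,0,0],
    [0,0,0,0.11,0,0,0],
    [0,0,0,0.15,0,0,0],
    [0,0,0,0.08,0,0,0]
  ]
}}

```text
time_s: 34.85
position: [0.5513, 0.0366, 0.3764]
ee_rot: [3.138, -0.0, 1.57]
force: [0.4, 0.9, -0.9]
gripper_width: 0.0867
grip_force: 0.0
```

{"op": "step_arm", "data": {
  "motion": [
    [0,-0.017,0.09,0,0,0,0],
    [0,-0.035,0.15,0,0,0,0],
    [0,-0.035,0.15,0,0,0,0],
    [0,-0.035,0.15,0,0,0,0],
    [0,-0.035,0.15,0,0,0,0],
    [0,-0.035,0.15,0,0,0,0],
    [0,-0.035,0.12,0,0,0,0],
    [0,-0.01,0.03,0,0,0,0],
    [0,0,0,0,0,0,0],
    [0,0,0,0,0,0,0]
  ]
}}

```text
time_s: 35.85
position: [0.4806, 0.3319, 0.3725]
ee_rot: [3.141, 0.001, 1.569]
force: [-0.4, 0.5, -0.1]
gripper_width: 0.0869
grip_force: 0.0
```

{"op": "step_arm", "data": {
  "motion": [
    [0,0,0,-0.06,0,0,0],
    [0,0,0,-0.12,0,0,0],
    [0,0,0,-0.1,0,0,0],
    [0,0,0,-0.07,0,0,0],
    [0,0,0,-0.04,0,0,0],
    [0,0,0,0,0,0,0],
    [0,0,0,0,0,0,0]
  ]
}}

```text
time_s: 36.55
position: [0.4806, 0.3325, 0.2563]
ee_rot: [3.141, -0.0, 1.569]
force: [-0.4, -0.1, 0.4]
gripper_width: 0.0869
grip_force: 0.0
```

{"op": "step_arm", "data": {
  "motion": [
    [0.2,0,0,0,0,0,0],
    [0.3,0,0,0,0,0,0],
    [0.5,0,0,0,0,0,0],
    [1,0,0,0,0,0,0],
    [1,0,0,0,0,0,0],
    [1,0,0,0,0,0,0],
    [1,0,0,0,0,0,0]
  ]
}}

```text
time_s: 37.25
position: [0.48, 0.333, 0.2555]
ee_rot: [3.141, -0.0, 1.57]
force: [-0.2, -0.4, 0.2]
gripper_width: 0.0525
grip_force: 25.0
```

{"op": "step_arm", "data": {
  "motion": [
    [1,0,0,0.06,0,0,0],
    [1,0,0,0.1,0,0,0],
    [1,0,0,0.1,0,0,0],
    [1,0.02,-0.06,0.04,0,0,0],
    [1,0.04,-0.12,0,0,0,0],
    [1,0.04,-0.12,0,0,0,0],
    [1,0.04,-0.12,0,0,0,0],
    [1,0.04,-0.12,0,0,0,0],
    [1,0.033,-0.102,0,0,0,0],
    [1,0.02,-0.06,0,0,0,0]
  ]
}}

```text
time_s: 38.25
position: [0.5504, 0.1192, 0.3461]
ee_rot: [-3.142, 0.001, 1.567]
force: [-0.0, 1.0, -3.5]
gripper_width: 0.0529
grip_force: 25.0
```

{"op": "step_arm", "data": {
  "motion": [
    [1,0,0,0,0,0,0],
    [1,0,0,-0.06,0,0,0],
    [1,0,0,-0.09,0,0,0],
    [1,0,0,-0.06,0,0,0],
    [1,0,0,-0.025,0,0,0],
    [1,0,0,0,0,0,0],
    [1,0,0,0,0,0,0]
  ]
}}

```text
time_s: 38.95
position: [0.55, 0.123, 0.276]
ee_rot: [3.14, -0.001, 1.57]
force: [0.2, 0.9, -3.6]
gripper_width: 0.0525
grip_force: 25.0
```

{"op": "step_arm", "data": {
  "motion": [
    [1,0,0,-0.01,0,0,0],
    [1,0,0,-0.006,0,0,0],
    [1,0,0,0,0,0,0],
    [1,0,0,0,0,0,0]
  ]
}}

```text
time_s: 39.35
position: [0.5503, 0.1225, 0.2714]
ee_rot: [3.139, -0.0, 1.569]
force: [-0.4, -2.1, 5.4]
gripper_width: 0.0527
grip_force: 25.0
```

{"op": "step_arm", "data": {
  "motion": [
    [0.2,0,0,0,0,0,0],
    [0.05,0,0,0,0,0,0],
    [0.05,0,0,0,0,0,0],
    [0.05,0,0,0,0,0,0],
    [0,0,0,0.03,0,0,0],
    [0,0,0,0.11,0,0,0],
    [0,0,0,0.15,0,0,0],
    [0,0,0,0.15,0,0,0],
    [0,0,0,0.12,0,0,0],
    [0,0,0,0.08,0,0,0]
  ]
}}

```text
time_s: 40.35
position: [0.5495, 0.1229, 0.4658]
ee_rot: [3.138, -0.001, 1.57]
force: [0.1, -0.2, -0.1]
gripper_width: 0.087
grip_force: 0.0
```

{"op": "step_arm", "data": {
  "motion": [
    [0,-0.05,-0.06,0,0,0,0],
    [0,-0.03,-0.12,0,0,0,0],
    [0,0,-0.12,0,0,0,0],
    [0,0,-0.05,0,0,0,0],
    [0,0,0,0,0,0,0],
    [0,0,0,0,0,0,0],
    [0,0,0,0,0,0,0]
  ]
}}

```text
time_s: 41.05
position: [0.5256, 0.019, 0.4624]
ee_rot: [3.141, -0.001, 1.572]
force: [1.2, -0.2, 0.6]
gripper_width: 0.087
grip_force: 0.0
```

Run:
```python
from h import *
s=r.observe();print(s["time_s"],np.round(s["position"],4))
im=grab_frame("scene")[:,:,::-1]; o=cv2.imread("pics/scene0.png")
a=im[130:270,130:430];b=o[130:270,130:430]
cv2.imwrite("pics/f.png",np.vstack([cv2.resize(x,None,fx=2.1,fy=2.1) for x in (a,b)]))
```

```text
41.05 [0.5256 0.019  0.4624]
```

View pics/f.png

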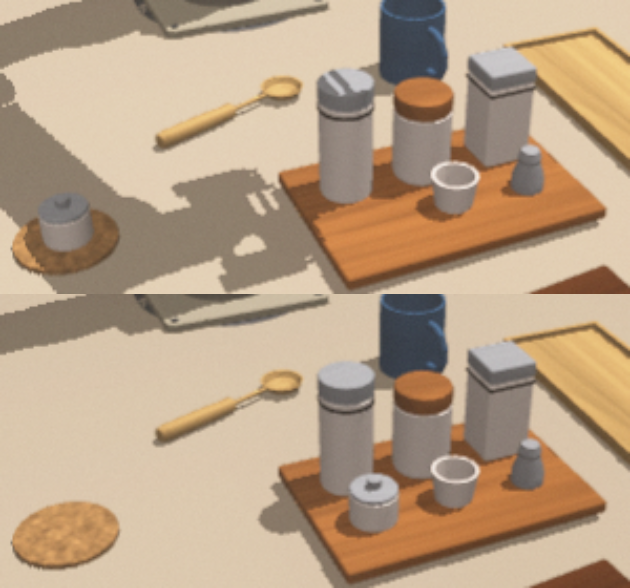

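The before and after views match to about a pixel for all three canisters, the ramekin and the shaker. The pot is centred on the mat at (65,230), and the arm is clear. Handing in.

```bash
python3 -c "
from station import hand_in
print(hand_in())"
```

```text
the job is handed in; nothing more can be done
None
```

The job is handed in at about 41 s of the 128 s. The pot is on the middle of the mat, and the three canisters are back upright on their starting spots, with no visible shift. The shaker and ramekin look unmoved; no verdict came back.

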